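# Fit the toastie plate and close the maker

### The arm

A 6-joint arm with a two-finger parallel gripper is mounted at the origin on a cart in front of the work surface, level with it; the furniture and walls round the work are solid. World frame = base frame: x ahead of the robot, y to its left, z up, the work surface at z = 0. Lengths are in m, angles in rad, forces in N, time in s.
With the tool pointing down it reaches from about 0.35 to 0.975 m from the base axis. Payload 4.9 kg.
Tool frame: the origin (TCP) lies on the centre line of the jaws, within the pads' length; the fingertips stand 22 mm ahead of it and the grasp point (between the pads) lies 3 mm ahead of it; z points along the fingers, y is the line along which they close (so a half turn about z gives the same grasp; the last joint's range is limited). The gripper opens to 85 mm and grips with 20 to 120 N. Pads are 22 mm wide; open, the fingers measure 114 mm over their backs; the gripper's body (76 mm by 85 mm) begins 54 mm behind the grasp point. The pads swing forward as they close: fully open they stand 13 mm farther back than shut.
Start: joints at [-1.4, 0.053, 1.613, -0, 1.476, -0.119], TCP at [0.179, -0.599, 0.253] pointing down, gripper open.
Joint ranges: [-3.01, 3.01], [-1.01, 2.22], [0.06, 2.58], [-1.02, 4.17], [0.09, 2.62], [-3.14, 3.14]. Speed limits (rad/s): [2.57, 2.57, 3.14, 3.14, 3.14, 3.14].

### API

Orientations are given as a unit quaternion [x, y, z, w].
In Python, from rig import ctrl gives the robot as it stands. The module is installed in compiled form; this text tells all that it offers.
- The arm moves only by the tool servo_tool, never from a script. Its argument "commands" is a list that holds one entry, the list of rows, each a list of 7 numbers: the closure, from -1 (fully open) to 1 (shut), then the shift along the world's x, y, z as a fraction of full scale, then the turn, a rotation vector about the world's x, y, z as a fraction of full scale. In form: [[[grip, dx, dy, dz, rx, ry, rz], ...]]. A call has 1 to 8 rows; each row is the pose to reach, as a shift and turn from the pose commanded when the call began; what a row does not reach only later rows make up. Full scale, the value 1, is 0.12 m for a shift and 90 degrees for a turn. A row lasts 1/10 s, in which the tool goes at most 50 mm and 8.59 degrees, less where a joint would pass 70% of its speed; a pose out of reach is approached as far as the arm can. A call with a number of a shift or a turn outside -1 to 1 is refused whole. A call with a gripper value outside its range is refused whole. The fingers move at their own pace and stop on an object; "newtons" is the grip in N (left out, the last holds). Time passes only in rows, so rows that repeat a pose let the fingers close. It gives the time, the measured TCP pose, the force, the opening and the grip force at its end, in the units of the state.
- ctrl.state(): the state, without advancing time (a new reading comes with each control period).
- ctrl.snapshot(name): name is "side" or "top" or "wrist"; returns a dict with "image" (400x640x3 uint8, red, green, blue), "z_map" (400x640 float32, m along the optical axis (not along the pixel's ray), 0 where there is no reading), "fx", "fy", "cx", "cy" (pixels), "camera_from_world" (4x4, takes a point from world to camera coordinates); the wrist camera has in their place "hand_eye" (4x4, takes a point from camera to tool coordinates, whose origin is the TCP and whose axes are the flange's). Camera axes: x right, y up, looking along -z (the intrinsics and any distortion apply to the point x, -y, -z); pixel columns grow to the right and rows downward; lengths in m; the calibration is good to about 2 mm. The wrist camera is an equidistant fisheye: a pixel r from the principal point sees the ray r / f radians off the axis. A picture is of the moment at which its call begins: read the wrist's pose just before it.
- ctrl.job_done(): hands the job in; it is judged then, once.
The state is a dict: "time": time; "joint_pos": joint angles; "joint_vel": joint speeds; "joint_torque": joint torques, N m; "ee_pos": TCP position; "orientation": TCP orientation; "ft_force": force on the tool from outside, world axes, zero at the start; "torque": the same for the moment, N m; "grip_width": finger opening in m; "gripper_force": force on a finger pad.
Only numpy, scipy, OpenCV 4.12 (cv2) and the standard library are available. Lean on these libraries where they do the work, as an engineer would, in place of code of your own. Each camera call takes 0.05 s, during which the arm holds its last target. There are 200 camera calls.

### The job

Get the toastie maker ready for use: lower the toastie plate, the one with the tall dividing ridge, gently over the two locating pins of the open maker until it lies flush, and let go of it. Then lower the hinged lid until it is fully closed, without slamming it. Leave the flat grill plate and the other things on the worktop where they are.

Things in the scene. Friction and masses are not known exactly. Their poses are not given: they have to be found in the camera images.
- maker: Toastie maker, fixed: black base 156 (x) x 186 (y) x 57 mm high, steel lid hinged at its back. Origin: centre of its underside; x points from its front (handle side) to its back (hinge side), z up. Inside the 6 mm thick rim (top at z = 57) an aluminium deck at z = 50 with a square well of 110 x 110 mm in the middle, and two locating pins on the deck at x = 0, y = +66 and -66.
- seat (a point): The point of the maker where the origin of a plate lies when the plate is flush on the deck: 41 mm above the maker's underside, on its centre. Axes as the maker's.
- pin_left (a point): Tip of the steel locating pin at the maker's +y side (x = 0, y = +66, z = 62 mm in the maker's frame). The pin is 9 mm in diameter for the lowest 6 mm, then a rounded nose narrows to 3 mm at the tip, 12 mm above the deck.
- pin_right (a point): Tip of the other, equal pin at the maker's -y side (x = 0, y = -66, z = 62 mm).
- lid_hinge (a point): Middle of the lid's hinge line at the maker's back (x = +78, y = 0, z = 58 mm in the maker's frame); the hinge runs along the maker's y.
- lid (a joint): Lid angle in rad: 0 = fully closed, 1.57 = upright, more = leaning back. Stiff friction hinge: the lid stays where it is left and must be brought down all the way. Lid 156 mm long from the hinge, 186 mm wide, 32 mm thick, its underside on the hinge line; it clears a plate that lies flush and is stopped by one that does not.
- lid_handle (a point): Middle of the outer face of the lid's black handle lip (looks up when the lid is closed, away from the robot when it stands open), 176 mm from the hinge line. The lip sticks out 34 mm beyond the lid's front edge (156 to 190 mm from the hinge), is 84 mm wide and 11 mm thick. Moves with the lid.
- toastie_plate: The plate to fit: dark cast metal, loose, 0.25 to 0.49 kg. Flange 130 (x) x 160 (y) x 5 mm, its underside 9 mm above the plate's underside. Holes in the flange: round 11.5 mm at x = 0, y = +66; slotted 11.5 (x) x 17 (y) mm at x = 0, y = -66; it fits the pins either way round. Below the flange an open square pan, 96 mm outside, 90 mm inside, 4 mm floor. Origin: centre of its underside.
- ridge (a point): Middle of the top edge of the toastie plate's dividing ridge, which is 80 mm long (along the plate's x) and 10 mm thick (y) and rises from the pan's floor to 30 mm above the plate's underside, 16 mm above the flange. Grip the plate here, fingers either side of the ridge. Axes as the plate's.
- grill_plate: Spare plate for grilling, not to be used: the same flange and holes, but a filled, ribbed flat face (14 mm high in all) without ridge. Loose. It and the toastie plate may change places. Origin: centre of its underside.
- tuna_tin: Low round tin, 86 mm in diameter and 40 mm high, behind the plates. Loose. Origin: centre of its underside.
- salt_shaker: Salt shaker with a grey cap, 44 mm in diameter and 90 mm high, behind the plates. Loose. Origin: centre of its underside.
- spice_jar: Spice jar with a red cap, 45 mm in diameter and 109 mm high, behind the tin. Loose. Origin: centre of its underside.
- mug: Dark mug, 92 mm in diameter and 94 mm high, with an ear, at the back. Loose. Origin: centre of its underside.

How it is judged:
On the way, in this order (a step that is already met when the one before it is completed fails the run):
1. the toastie plate lies flush over both pins, released, while the lid still stands open (z of toastie_plate in the frame of seat between -0.0025 and 0.0025 m and horizontal distance between toastie_plate and seat below 0.004 m and angle between the x axis of toastie_plate and the x axis of seat, either way round below 0.06 rad and angle between toastie_plate's own z axis and vertical below 0.035 rad and linear speed of toastie_plate below 0.02 m/s and contact force between the fingers and toastie_plate below 0.2 N and value of joint lid above 1 rad), for 0.2 s.
2. the lid is fully closed over the seated plate (z of toastie_plate in the frame of seat between -0.0025 and 0.0025 m and horizontal distance between toastie_plate and seat below 0.004 m and angle between the x axis of toastie_plate and the x axis of seat, either way round below 0.06 rad and angle between toastie_plate's own z axis and vertical below 0.035 rad and value of joint lid below 0.035 rad), for 0.2 s.
At the end, for the whole second after the job is handed in: The toastie plate rests flush over both pins of the maker (centre within 4 mm of its seat sideways and 2.5 mm in height, turned less than 0.06 rad and tilted less than 0.035 rad), the lid is closed to within 0.035 rad, and everything is at rest (all of step 2 and linear speed of each of toastie_plate, grill_plate below 0.02 m/s); the robot touches nothing.
It fails at once if the toastie plate is dropped or thrown onto the maker (faster than 0.6 m/s close above it) (horizontal distance between toastie_plate and seat below 0.12 m and z of toastie_plate in the frame of seat below 0.06 m and linear speed of toastie_plate above 0.6 m/s).
It fails at once if the lid is slammed (swings shut faster than 3 rad/s) (velocity of joint lid below -3 rad/s).
It fails at once if the grill plate or another bystander (tuna tin, salt shaker, spice jar or mug) is pushed more than 30 mm away or knocked over (distance of any of grill_plate, tuna_tin, salt_shaker, spice_jar, mug from where it was at the start of the episode above 0.03 m or angle between any of grill_plate, tuna_tin, salt_shaker, spice_jar, mug's own z axis and vertical above 0.5 rad).
It also fails if it takes over 54 s, if anything falls off the work surface, if the arm or the gripper's body presses on something with over 40 N, if the wrist force passes 120 N, or if a joint passes its speed limit or range.

## Working session

There is one attempt and no reset: what is moved stays moved. The work goes in short steps, Python scripts to look and compute and a tool call to move; the robot and the scene stay as the last step left them, time stands still between calls to the robot, and variables do not carry over. Pictures are saved under pics/ and viewed, at most 12 in all, crops included, and the job is handed in when it is done.

Besides the shell and the picture viewer there is one more tool, called after "Request:" as name([rows], argument=value, ...), one row to a line, values as JSON. servo_tool: Moves the arm, as the interface text tells. Shift numbers are shares of 0.12 m and turn numbers shares of 90 degrees, none past 1 either way. Its arguments: {"type":"object","properties":{"commands":{"type":"array"},"newtons":{"type":"number"}},"required":["commands"]}

```bash
mkdir -p pics; cat > h.py <<'E'
import numpy as np, cv2
from rig import ctrl
def cloud(s):
    z=s["z_map"]; v,u=np.mgrid[:400,:640]
    p=np.stack([(u-s["cx"])/s["fx"]*z,-(v-s["cy"])/s["fy"]*z,-z,np.ones_like(z)],-1)
    w=p@np.linalg.inv(s["camera_from_world"]).T
    w=w[...,:3]; w[z==0]=np.nan
    return w
def save(n,im): cv2.imwrite(f"pics/{n}.png",cv2.cvtColor(im,cv2.COLOR_RGB2BGR))
E
python3 - <<'E'
from h import *
for n in("top","side"):
    s=ctrl.snapshot(n); np.save(n,s,allow_pickle=True); save(n,s["image"])
    print(n,s["fx"],s["cx"],s["cy"],np.linalg.inv(s["camera_from_world"]).round(3).tolist(),[k for k in s])
print(ctrl.state())
E
```

```text
top 459.55866349241404 316.95932973796124 202.10565964505255 [[0.009, 0.996, -0.094, 0.475], [-1.0, 0.008, -0.016, -0.012], [-0.015, 0.094, 0.995, 1.177], [0.0, 0.0, 0.0, 1.0]] ['image', 'z_map', 'fx', 'fy', 'cx', 'cy', 'camera_from_world']
side 408.99977563038846 318.95030268362297 202.66042009964957 [[-1.0, -0.018, -0.005, 0.607], [0.008, -0.661, 0.75, 0.872], [-0.017, 0.75, 0.661, 0.843], [0.0, 0.0, 0.0, 1.0]] ['image', 'z_map', 'fx', 'fy', 'cx', 'cy', 'camera_from_world']
{'time': 0.1, 'joint_pos': array([-1.40001445e+00,  5.33113483e-02,  1.61416718e+00, -5.04679720e-06,
        1.47601567e+00, -1.18979357e-01]), 'joint_vel': array([-2.89136696e-05, -2.55725207e-03, -3.12677836e-03, -7.75822858e-04,
       -1.95705722e-04,  4.91171784e-04]), 'joint_torque': array([ 1.19105338e-03, -3.94900954e+01, -3.71360600e+01,  1.51418899e-06,
        3.93377995e-03, -2.95636262e-07]), 'ee_pos': array([ 0.17849776, -0.59841459,  0.25216695]), 'orientation': array([ 9.89522667e-01,  1.44374473e-01, -2.71344443e-05, -9.50388119e-04]), 'ft_force': array([-0.419105  ,  0.39353246,  0.63084566]), 'torque': array([-0.01392598,  0.03129268,  0.01003616]), 'gripper_force': 0.0, 'grip_width': 0.08549998695002932}
```

View pics/top.png

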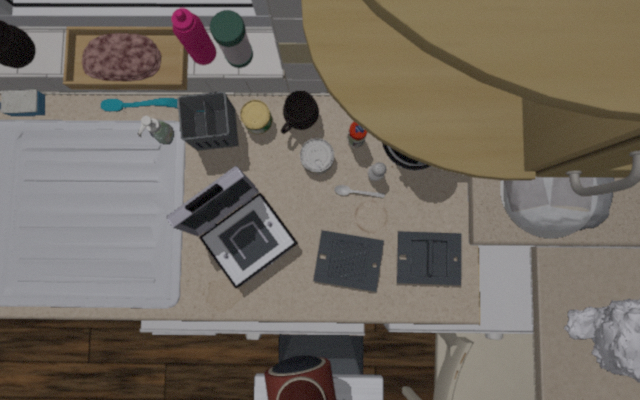

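View pics/side.png

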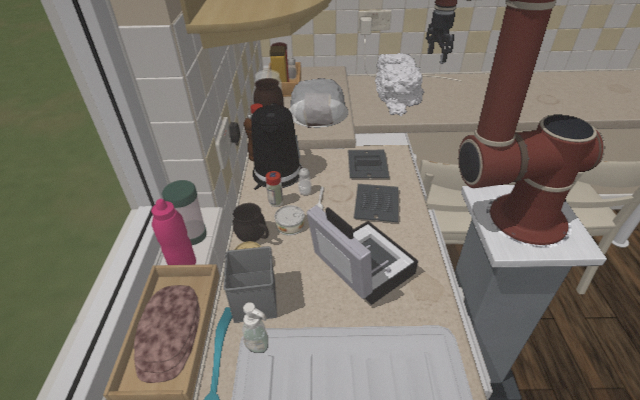

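The top view shows the toastie plate with its ridge at about (430,258) and the grill plate at (349,261). The open maker is at about (249,240), turned, with its lid leaning toward the upper left. The side view agrees.

```bash
python3 - <<'E'
from h import *
s=np.load("top.npy",allow_pickle=True).item(); w=cloud(s); z=w[...,2]
def rect(m,name):
    n,l,st,c=cv2.connectedComponentsWithStats(m.astype(np.uint8))
    i=1+np.argmax(st[1:,4]); p=w[l==i]
    r=cv2.minAreaRect((p[:,:2]*1000).astype(np.float32)); print(name,st[i],r,np.percentile(p[:,2],[5,50,95]).round(4))
box=np.zeros(z.shape,bool); box[222:296,390:470]=1
g=s["image"].max(-1)
rect(box&(g<95),"toast dark"); rect(box&(z>.022),"ridge z")
box[:]=0; box[190:292,195:302]=1
rect(box&(z>.045)&(z<.068),"maker rim")
print("cab z",np.nanmin(z[0:150,420:520]),np.nanmedian(z[0:100,400:500]))
for a in [(160,200),(105,300)]: print(w[a])
# objects
for n,u,v in[("tin",318,156),("shaker",377,172),("jar",358,133),("mug",300,110),("grill",349,261),("holeL",406,258),("holeR",459,267)]: print(n,w[v,u].round(3))
c1=cv2.resize(s["image"][165:295,160:300],None,fx=4,fy=4,interpolation=2)
c2=cv2.resize(s["image"][220:300,390:470],None,fx=3,fy=3,interpolation=2)
o=np.zeros((600,800,3),np.uint8);o[:520,:560]=c1;o[:240,560:800]=c2
save("crop",cv2.convertScaleAbs(o,alpha=1.8))
E
```

```text
toast dark [ 397  231   64   56 3346] ((441.2073669433594, -275.2135925292969), (151.33953857421875, 130.466796875), 84.5960693359375) [nan nan nan]
ridge z [427 240   6  37 147] ((446.3985595703125, -273.3139953613281), (10.901082992553711, 88.66387176513672), 87.15092468261719) [0.0247 0.0293 0.0328]
maker rim [ 195  190  102   99 3391] ((493.3409118652344, 181.22918701171875), (175.6685333251953, 186.34129333496094), 36.88697052001953) [0.047  0.0514 0.064 ]
cab z 0.5723579603335704 0.8592831263520923
[ 0.69348018  0.31266589 -0.00108387]
[0.83832099 0.05304428 0.00963289]
tin [0.699 0.005 0.033]
shaker [ 0.651 -0.138  0.087]
jar [ 0.74  -0.091  0.108]
mug [0.825 0.053 0.011]
grill [ 0.436 -0.075  0.013]
holeL [ 0.445 -0.218  0.013]
holeR [ 0.424 -0.349  0.016]
```

View pics/crop.png

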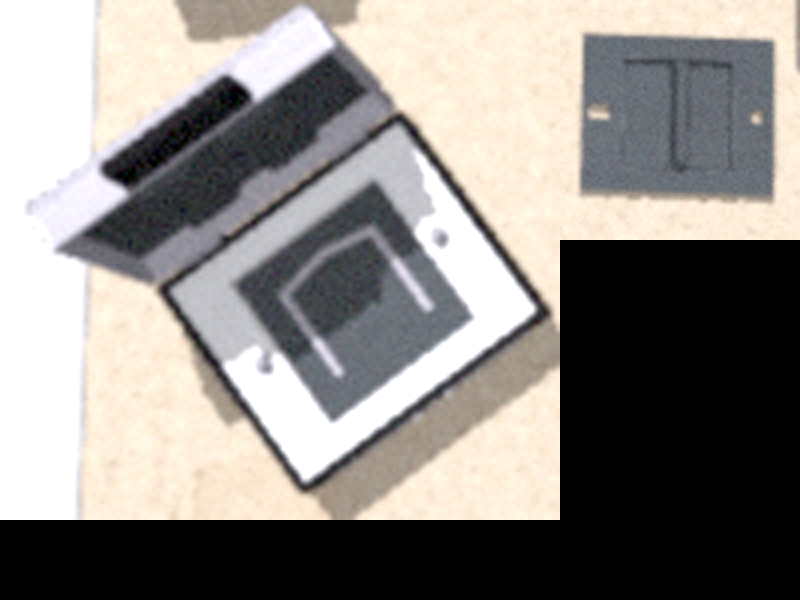

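```bash
cat >> h.py <<'E'
def ray(s,uv,z):
    uv=np.atleast_2d(uv).astype(float); T=np.linalg.inv(s["camera_from_world"])
    d=np.c_[(uv[:,0]-s["cx"])/s["fx"],-(uv[:,1]-s["cy"])/s["fy"],-np.ones(len(uv))]@T[:3,:3].T
    return T[:3,3]+d*((z-T[2,3])/d[:,2:])
E
python3 - <<'E'
from h import *
s=np.load("top.npy",allow_pickle=True).item()
f=lambda p,k,o:(np.array(p)+.5)/k-.5+o
deg=lambda d:np.degrees(np.arctan2(d[1],d[0]))
c=ray(s,f([(165,288),(403,115),(548,313),(305,488)],4,(160,165)),.057)
print("rim",c.round(4)[:,:2].tolist(),"ctr",c.mean(0),"sides",np.linalg.norm(np.diff(c,axis=0),axis=1)); print("yaw",deg(c[1]-c[2]),deg(c[0]-c[3]),deg(c[0]-c[1])-90,deg(c[3]-c[2])-90)
p=ray(s,f([(265,360),(440,237)],4,(160,165)),.059); print("pins",p,p.mean(0),np.linalg.norm(p[0]-p[1]),deg(p[0]-p[1])-90)
h=ray(s,f([(599-560,112),(756-560,117)],3,(390,220)),.012); print("holes",h,h.mean(0),np.linalg.norm(h[0]-h[1]),deg(h[0]-h[1])-90)
q=ray(s,f([(584-560,35),(773-560,40),(772-560,198),(582-560,192)],3,(390,220)),.014);print("plate",q,q.mean(0),deg(q[0]-q[1])-90,deg(q[3]-q[2])-90,np.linalg.norm(np.diff(q,axis=0),axis=1))
r=ray(s,f([(682-560,62),(682-560,170)],3,(390,220)),.03);print("ridge",r.mean(0),deg(r[0]-r[1]))
w=cloud(s);m=np.zeros((400,640),bool);m[160:240,160:262]=1;m&=w[...,2]>.08
P=w[m];yaw=np.radians(36);x=(P[:,:2]-c.mean(0)[:2])@[np.cos(-0),0]
np.save("lid",P)
e=np.array([np.cos(np.radians(deg(c[1]-c[2]))),np.sin(np.radians(deg(c[1]-c[2])))])
X=(P[:,:2]-c.mean(0)[:2])@e; 
for lo in np.arange(.08,.26,.02):
    k=(P[:,2]>=lo)&(P[:,2]<lo+.02); 
    if k.any(): print(round(lo,2),k.sum(),np.percentile(X[k],[5,50,95]).round(3))
E
```

```text
rim [[0.4933, 0.2882], [0.6006, 0.1449], [0.4803, 0.0542], [0.3738, 0.1994]] ctr [0.48703029 0.17166182 0.057     ] sides [0.17895963 0.15069559 0.18009795]
yaw 37.03831217356895 36.60627211454469 36.83606395338569 36.25176339787063
pins [[0.4503391  0.2253241  0.059     ]
 [0.52581193 0.1204974  0.059     ]] [0.48807551 0.17291075 0.059     ] 0.12916959965562383 35.75302336101885
holes [[ 0.44772631 -0.21007532  0.012     ]
 [ 0.4448637  -0.34079974  0.012     ]] [ 0.44629501 -0.27543753  0.012     ] 0.1307557513385733 -1.2544642010184788
plate [[ 0.51189594 -0.19768517  0.014     ]
 [ 0.50913157 -0.35560778  0.014     ]
 [ 0.3783523  -0.35220153  0.014     ]
 [ 0.38158568 -0.19511804  0.014     ]] [ 0.44524137 -0.27515313  0.014     ] -1.0028369578678138 -1.179200635353098 [0.1579468  0.13082363 0.15711677]
ridge [ 0.44570567 -0.27511509  0.03      ] -0.7792328061372854
0.08 166 [0.085 0.1   0.102]
0.1 226 [0.087 0.1   0.105]
0.12 252 [0.09  0.1   0.107]
0.14 262 [0.092 0.103 0.11 ]
0.16 178 [0.095 0.097 0.107]
0.18 116 [0.096 0.1   0.105]
0.2 862 [0.099 0.114 0.128]
0.22 147 [0.101 0.103 0.104]
0.24 214 [0.104 0.108 0.114]
```

Request:
servo_tool([
  [[0.2,0.4,0.4,0,0,0,-0.05],[0.2,0.7,0.8,0,0,0,-0.1],[0.2,0.9,1,0,0,0,-0.197],[0.2,0.9,1,0,0,0,-0.197],[0.2,0.9,1,0,0,0,-0.197]],
])

```text
time: 0.6
ee_pos: [0.2877, -0.4776, 0.253]
orientation: [1.0, -0.008, -0.0, -0.0]
ft_force: [0.0, 0.2, -0.7]
grip_width: 0.034
gripper_force: 0.0
```

Request:
servo_tool([
  [[0.2,0.3,0.4,0,0,0,0],[0.2,0.6,0.7,0,0,0,0],[0.2,0.8,1,0,0,0,0],[0.2,0.8,1,0,0,0,0]],
])

```text
time: 1.0
ee_pos: [0.3842, -0.3568, 0.2531]
orientation: [1.0, -0.007, 0.0, -0.0]
ft_force: [0.3, -1.1, 0.8]
grip_width: 0.0344
gripper_force: 0.0
```

Request:
servo_tool([
  [[0.2,0.3,0.35,-0.1,0,0,0],[0.2,0.53,0.7,-0.3,0,0,0],[0.2,0.53,0.7,-0.4,0,0,0],[0.2,0.53,0.7,-0.4,0,0,0],[0.2,0.53,0.7,-0.4,0,0,0]],
])

```text
time: 1.5
ee_pos: [0.4456, -0.2764, 0.2052]
orientation: [1.0, -0.01, -0.001, 0.0]
ft_force: [-0.2, 0.7, -0.6]
grip_width: 0.0343
gripper_force: 0.0
```

```bash
cat >> h.py <<'E'
from scipy.spatial.transform import Rotation as R
def wray(s,st,uv,z):
    uv=np.atleast_2d(uv).astype(float); a=(uv-[s["cx"],s["cy"]]); r=np.linalg.norm(a,axis=1,keepdims=True); t=r/s["fx"]
    d=np.c_[a/np.maximum(r,1e-9)*np.sin(t)*[1,-1],-np.cos(t)]
    M=R.from_quat(st["orientation"]).as_matrix()@s["hand_eye"][:3,:3]
    o=st["ee_pos"]+R.from_quat(st["orientation"]).as_matrix()@s["hand_eye"][:3,3]
    d=d@M.T; return o+d*((z-o[2])/d[:,2:])
def wcap(n):
    st=ctrl.state(); s=ctrl.snapshot("wrist"); np.save(n,(s,st),allow_pickle=True); save(n,s["image"])
    M=R.from_quat(st["orientation"]).as_matrix()
    print("t",st["time"],"tcp",st["ee_pos"].round(4),"tilt",np.degrees(np.arccos(-M[2,2])).round(2),"yawx",np.degrees(np.arctan2(M[1,0],M[0,0])).round(2),"j",st["joint_pos"].round(2),"w",st["grip_width"],"f",st["ft_force"].round(2))
    return s,st
E
python3 -c "
from h import *
s,st=wcap('w1'); print(s['fx'],s['fy'],s['cx'],s['cy'],s['hand_eye'].round(3).tolist())"
```

```text
t 1.5 tcp [ 0.4456 -0.2764  0.2052] tilt 0.06 yawx -1.17 j [-0.7  -0.16  1.89 -0.    1.4   0.89] w 0.03430379539124827 f [-0.2   0.66 -0.55]
309.70691628693146 309.70691628693146 316.44968288693735 198.34391245309078 [[-0.001, 0.947, 0.322, 0.082], [1.0, 0.001, 0.001, -0.0], [0.0, 0.322, -0.947, -0.121], [0.0, 0.0, 0.0, 1.0]]
```

View pics/w1.png

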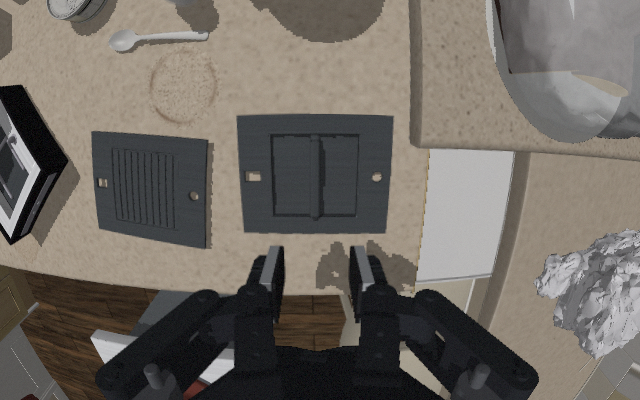

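The wrist view shows the toastie plate with its holes at (253,177) and (376,177), and the ridge along column 316, rows 135-219.

```bash
python3 - <<'E'
from h import *
s,st=np.load("w1.npy",allow_pickle=True)
print(wray(s,st,[(253,177),(376,177)],.012).round(4)); 
q=wray(s,st,[(237,115.5),(392.5,115),(387,233),(243.5,233)],.014);print(q.round(4),q.mean(0))
print(wray(s,st,[(316,135),(316,219)],.03).round(4))
E
```

```text
[[ 0.4465 -0.2084  0.012 ]
 [ 0.4436 -0.339   0.012 ]]
[[ 0.5127 -0.1963  0.014 ]
 [ 0.5095 -0.3546  0.014 ]
 [ 0.3785 -0.3543  0.014 ]
 [ 0.382  -0.1917  0.014 ]] [ 0.44568404 -0.27422096  0.014     ]
[[ 0.4912 -0.2764  0.03  ]
 [ 0.4046 -0.2745  0.03  ]]
```

Request:
servo_tool([
  [[0.2,0.0,0.01,-0.4,0,0,0],[0.2,0.0,0.01,-0.7,0,0,0],[0.2,0.0,0.01,-0.95,0,0,0],[0.2,0.0,0.01,-1,0,0,0]],
])

```text
time: 1.95
ee_pos: [0.4438, -0.2739, 0.0824]
orientation: [1.0, -0.011, -0.002, -0.002]
ft_force: [-0.7, 0.9, 0.3]
grip_width: 0.0337
gripper_force: 0.0
```

Request:
servo_tool([
  [[0.2,0,0,-0.15,0,0,0],[0.2,0,0,-0.3,0,0,0],[0.2,0,0,-0.4,0,0,0],[0.2,0,0,-0.44,0,0,0],[0.2,0,0,-0.44,0,0,0]],
])

```text
time: 2.45
ee_pos: [0.4463, -0.2743, 0.0329]
orientation: [1.0, -0.01, 0.0, 0.0]
ft_force: [-0.5, 0.1, 0.3]
grip_width: 0.0343
gripper_force: 0.0
```

Request:
servo_tool([
  [[1,0,0,0,0,0,0],[1,0,0,0,0,0,0],[1,0,0,0,0,0,0],[1,0,0,0,0,0,0],[1,0,0,0,0,0,0],[1,0,0,0,0,0,0],[1,0,0,0,0,0,0]],
], newtons=60)

```text
time: 3.15
ee_pos: [0.4471, -0.2745, 0.0339]
orientation: [1.0, -0.01, 0.001, 0.001]
ft_force: [-1.7, 0.2, 6.1]
grip_width: 0.0083
gripper_force: 63.3
```

Request:
servo_tool([
  [[1,0,0,0.05,0,0,0],[1,0,0,0.15,0,0,0],[1,0,0,0.35,0,0,0],[1,0,0,0.65,0,0,0],[1,0,0,0.9,0,0,0],[1,0,0,1,0,0,0],[1,0,0,1,0,0,0],[1,0,0,1,0,0,0]],
])

```text
time: 3.95
ee_pos: [0.4454, -0.2731, 0.151]
orientation: [1.0, -0.01, -0.001, -0.001]
ft_force: [0.1, 0.4, -3.2]
grip_width: 0.0091
gripper_force: 62.2
```

```bash
python3 - <<'E'
from h import *
s,st=wcap('w2'); s=ctrl.snapshot('side'); np.save('side2',s)
a=cv2.resize(cv2.imread('pics/w2.png'),(480,300)); b=cv2.resize(s["image"][120:240,330:450,::-1],(320,320))
o=np.zeros((320,800,3),np.uint8);o[:300,:480]=a;o[:,480:]=b;cv2.imwrite('pics/c2.png',o)
E
```

```text
t 3.95 tcp [ 0.4454 -0.2731  0.151 ] tilt 0.13 yawx -1.13 j [-0.69 -0.11  1.94  0.    1.31  0.9 ] w 0.00910490768212254 f [ 0.13  0.43 -3.21]
```

View pics/c2.png

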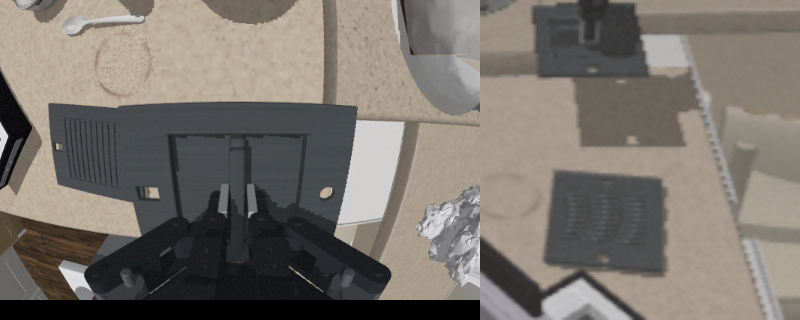

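The plate hangs level in the grip, with its holes at about (203,256) and (435,256) in full wrist pixels. Next I measure its pose in the hand.

```bash
cat >> h.py <<'E'
def wpt(s,st,uv):
    # 3D from wrist depth (axial)
    out=[]
    for u,v in uv:
        z=s["z_map"][int(round(v)),int(round(u))]; a=np.array([u-s["cx"],v-s["cy"]]); r=np.hypot(*a)+1e-9; t=r/s["fx"]
        p=np.r_[a/r*np.tan(t)*z*[1,-1],-z,1]
        q=(s["hand_eye"]@p)[:3]; out.append(R.from_quat(st["orientation"]).apply(q)+st["ee_pos"])
    return np.array(out)
E
python3 - <<'E'
from h import *
s,st=np.load("w2.npy",allow_pickle=True)
g=s["image"].min(-1).astype(float)
H=[]
for u,v in[(203,256),(435,256)]:
    b=g[v-14:v+15,u-18:u+19]; m=(b>100).astype(np.uint8)
    n,l,stt,c=cv2.connectedComponentsWithStats(m)
    print([(x[:5].tolist(),(y+[u-18,v-14]).round(1).tolist()) for x,y in zip(stt[1:],c[1:])])
fl=wpt(s,st,[(200,150),(320,150),(440,150),(190,230),(450,230),(250,160),(390,160)]); print(fl.round(4))
E
```

```text
[([14, 8, 14, 15, 180], [205.1, 256.9])]
[([9, 7, 17, 16, 189], [434.4, 256.3])]
[[ 0.5057 -0.2175  0.1308]
 [ 0.5034 -0.2753  0.131 ]
 [ 0.5034 -0.3337  0.1305]
 [ 0.4637 -0.2057  0.1312]
 [ 0.4609 -0.3439  0.1315]
 [ 0.4997 -0.2424  0.1312]
 [ 0.4984 -0.3082  0.1314]]
```

```bash
python3 - <<'E'
from h import *
s,st=np.load("w2.npy",allow_pickle=True)
h=wray(s,st,[(205.1,256.9),(434.4,256.3)],.1285); print(h.round(4),h.mean(0), st["ee_pos"])
d=h[0]-h[1];print(np.hypot(*d[:2]),np.degrees(np.arctan2(d[1],d[0]))-90)
# front/back flange edge
g=s["image"].max(-1).astype(int)
for u in (200,260,380,440):
    col=g[:,u]; print(u,[v for v in range(100,200) if col[v]<90][:1])
e=[]
for u in (200,260,380,440):
    v=[v for v in range(100,200) if g[v,u]<90][0]; e.append(wray(s,st,[(u,v)],.131)[0])
e=np.array(e);print(e.round(4),np.degrees(np.polyfit(e[:,1],e[:,0],1)[0]))
for v in (180,200,220):
    row=np.where(g[v,120:520]<75)[0]+120; 
    print(v,row.min(),row.max(),wray(s,st,[(row.min(),v),(row.max(),v)],.131).round(4).tolist())
E
```

```text
[[ 0.446  -0.2105  0.1285]
 [ 0.4435 -0.3383  0.1285]] [ 0.44475132 -0.27437146  0.1285    ] [ 0.44544224 -0.27308087  0.15104398]
0.1278322306848177 -1.079391057889822
200 [139]
260 [137]
380 [137]
440 [139]
[[ 0.5111 -0.2181  0.131 ]
 [ 0.5104 -0.2478  0.131 ]
 [ 0.5093 -0.3031  0.131 ]
 [ 0.5089 -0.3332  0.131 ]] 1.1094562168022293
180 120 413 [[0.4928, -0.1661, 0.131], [0.4884, -0.3204, 0.131]]
200 122 469 [[0.4812, -0.1648, 0.131], [0.4774, -0.3531, 0.131]]
220 124 405 [[0.4692, -0.1629, 0.131], [0.4674, -0.3178, 0.131]]
```

Request:
servo_tool([
  [[1,0,0.2,0.2,0,0,0.05],[1,0,0.5,0.3,0,0,0.1],[1,0,0.8,0.4,0,0,0.15],[1,0,1,0.4,0,0,0.2],[1,0,1,0.4,0,0,0.2]],
])

```text
time: 4.55
ee_pos: [0.4455, -0.151, 0.1989]
orientation: [0.989, 0.149, -0.001, -0.001]
ft_force: [-0.2, -0.6, -2.8]
grip_width: 0.0088
gripper_force: 62.1
```

Request:
servo_tool([
  [[1,-0.05,0.3,0,0,0,0.05],[1,-0.1,0.6,0,0,0,0.1],[1,-0.1,0.9,0,0,0,0.15],[1,-0.1,1,0,0,0,0.217],[1,-0.1,1,0,0,0,0.217]],
])

```text
time: 5.05
ee_pos: [0.4334, -0.0326, 0.1988]
orientation: [0.95, 0.313, -0.001, -0.001]
ft_force: [0.4, 0.2, -2.4]
grip_width: 0.0085
gripper_force: 62.2
```

Request:
servo_tool([
  [[1,-0.05,0.3,0,0,0,0],[1,-0.1,0.6,0,0,0,0],[1,-0.25,0.9,0,0,0,0],[1,-0.25,1,0,0,0,0],[1,-0.25,1,0,0,0,0],[1,-0.25,1,0,0,0,0]],
])

```text
time: 5.65
ee_pos: [0.4046, 0.0853, 0.2001]
orientation: [0.95, 0.312, -0.0, 0.0]
ft_force: [0.5, -0.5, -3.1]
grip_width: 0.0088
gripper_force: 62.2
```

```bash
python3 -c "
from h import *
s,st=wcap('w3')"
```

```text
t 5.65 tcp [0.4046 0.0853 0.2001] tilt 0.07 yawx 36.31 j [ 0.03 -0.46  2.14 -0.    1.46  0.97] w 0.008753392065615526 f [ 0.5  -0.46 -3.05]
```

View pics/w3.png

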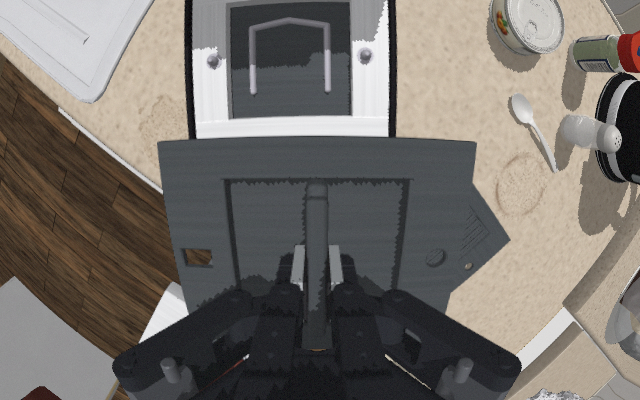

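The wrist view shows the pins at about (213,61) and (366,54), and the sides of the well and rim are visible.

```bash
python3 - <<'E'
from h import *
s,st=np.load("w3.npy",allow_pickle=True)
save("pinz",np.hstack([cv2.resize(s["image"][v-15:v+15,u-18:u+18],None,fx=11,fy=11,interpolation=2) for u,v in[(213,61),(366,54)]]))
p=wray(s,st,[(213,61),(366,54)],.058);d=p[0]-p[1];print(p.round(4),p.mean(0).round(4),np.hypot(*d[:2]),np.degrees(np.arctan2(d[1],d[0]))-90)
# well edges on deck z=.05 ; rim outer bottom edge
q=wray(s,st,[(232,118.5),(351,114)],.05);d=q[0]-q[1];print(q.round(4),np.hypot(*d[:2]),np.degrees(np.arctan2(d[1],d[0]))-90)
h=wray(s,st,[(435,257)],.1777);print("round hole",h, R.from_quat(st["orientation"]).inv().apply(h-st["ee_pos"]))
s2,st2=np.load("w2.npy",allow_pickle=True);print(R.from_quat(st2["orientation"]).inv().apply(wray(s2,st2,[(434.4,256.3)],.1285)-st2["ee_pos"]))
E
```

```text
[[0.4467 0.227  0.058 ]
 [0.5256 0.1237 0.058 ]] [0.4861 0.1753 0.058 ] 0.1300023897244934 37.389543746339925
[[0.4126 0.1851 0.05  ]
 [0.4767 0.1018 0.05  ]] 0.10506664121470592 37.58192338936854
round hole [[0.44288502 0.03204995 0.1777    ]] [[-0.0006122   0.06556458  0.02240186]]
[[-0.00057447  0.06525221  0.02245164]]
```

View pics/pinz.png

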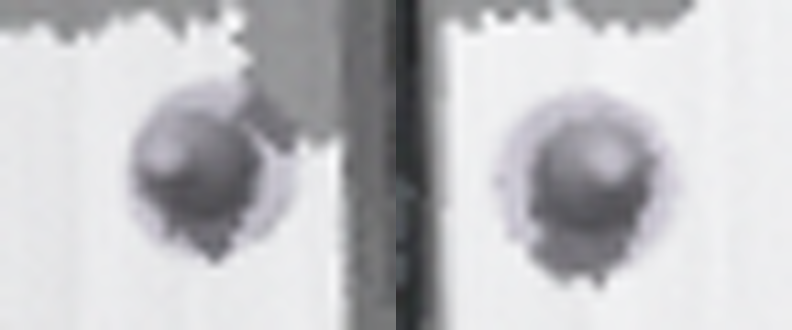

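Request:
servo_tool([
  [[1,0.02,0.1,-0.2,0,0,0.005],[1,0.02,0.22,-0.4,0,0,0.005],[1,0.02,0.22,-0.6,0,0,0.005],[1,0.02,0.22,-0.68,0,0,0.005],[1,0.02,0.22,-0.68,0,0,0.005],[1,0.02,0.22,-0.68,0,0,0.005]],
])

```text
time: 6.3
ee_pos: [0.4074, 0.112, 0.1198]
orientation: [0.949, 0.315, 0.001, 0.0]
ft_force: [0.1, -0.0, -2.8]
grip_width: 0.0087
gripper_force: 62.1
```

```bash
python3 - <<'E'
from h import *
s,st=wcap('w4')
def prj(P):
    M=R.from_quat(st["orientation"]); q=(np.linalg.inv(s["hand_eye"])@np.r_[M.inv().apply(np.array(P)-st["ee_pos"]),1])[:3]
    t=np.arctan2(np.hypot(q[0],q[1]),-q[2]); return np.array([q[0],-q[1]])/np.hypot(q[0],q[1])*t*s["fx"]+[s["cx"],s["cy"]]
for P in [(.4467,.226,.058),(.5256,.122,.058)]: print(prj(P))
c=[prj(P).round().astype(int) for P in [(.4467,.226,.058),(.5256,.122,.058)]]
save("pinz2",np.hstack([cv2.resize(s["image"][v-20:v+20,u-20:u+20],(400,400),interpolation=2) for u,v in c])); print(c)
E
```

```text
t 6.3 tcp [0.4074 0.112  0.1198] tilt 0.06 yawx 36.77 j [ 0.09 -0.34  2.2  -0.    1.29  1.02] w 0.00866512149453358 f [ 0.13 -0.03 -2.83]
[204.60784226  74.17528884]
[422.30484997  71.74554032]
[array([205,  74]), array([422,  72])]
```

View pics/pinz2.png

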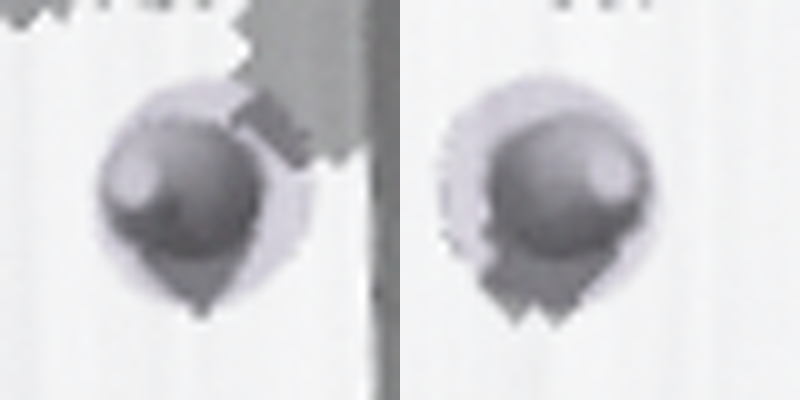

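The zoomed view shows the left pin tip at (197.8,71.5) and the right at (422,69). The pin collars on the deck are at (205,72.5) and (416.3,69.7).

```bash
python3 - <<'E'
from h import *
s,st=np.load("w4.npy",allow_pickle=True)
for uv,z in [([(197.8,71.5),(422,69)],.062),([(205,72.5),(416.3,69.7)],.05)]:
    p=wray(s,st,uv,z);d=p[0]-p[1];print(p.round(4),p.mean(0).round(4),np.hypot(*d[:2]),np.degrees(np.arctan2(d[1],d[0]))-90, R.from_quat(st["orientation"]).inv().apply(p.mean(0)-st["ee_pos"]).round(4))
E
```

```text
[[0.4463 0.2293 0.062 ]
 [0.5256 0.124  0.062 ]] [0.486  0.1767 0.062 ] 0.13181696875988125 36.9900213044624 [ 0.1016 -0.0048  0.0579]
[[0.4466 0.2292 0.05  ]
 [0.5262 0.1241 0.05  ]] [0.4864 0.1766 0.05  ] 0.1319305226320309 37.15876695367125 [ 0.1019 -0.0045  0.0699]
```

Request:
servo_tool([
  [[1,0,0,0.2,0,0,0.09],[1,0,0,0.4,0,0,0.18],[1,0,0,0.4,0,0,0.27],[1,0,0,0.4,0,0,0.36],[1,0,0,0.4,0,0,0.45],[1,0,0,0.4,0,0,0.54],[1,0,0,0.4,0,0,0.63],[1,0,0,0.4,0,0,0.7]],
])

```text
time: 7.15
ee_pos: [0.4076, 0.1125, 0.1688]
orientation: [0.642, 0.767, 0.001, 0.001]
ft_force: [-0.2, -0.3, -3.4]
grip_width: 0.0081
gripper_force: 62.2
```

Request:
servo_tool([
  [[1,0,0,0,0,0,0.09],[1,0,0,0,0,0,0.18],[1,0,0,0,0,0,0.27],[1,0,0,0,0,0,0.36],[1,0,0,0,0,0,0.45],[1,0,0,0,0,0,0.54],[1,0,0,0,0,0,0.63],[1,0,0,0,0,0,0.7]],
])

```text
time: 7.95
ee_pos: [0.4076, 0.1125, 0.1688]
orientation: [0.147, 0.989, 0.0, 0.002]
ft_force: [0.1, -0.1, -2.1]
grip_width: 0.0086
gripper_force: 62.2
```

Request:
servo_tool([
  [[1,0,0,0,0,0,0.09],[1,0,0,0,0,0,0.18],[1,0,0,0,0,0,0.27],[1,0,0,0,0,0,0.36],[1,0,0,0,0,0,0.45],[1,0,0,0,0,0,0.54],[1,0,0,0,0,0,0.603],[1,0,0,0,0,0,0.603]],
])

```text
time: 8.75
ee_pos: [0.4075, 0.1126, 0.1686]
orientation: [-0.318, 0.948, -0.0, 0.001]
ft_force: [0.2, 0.1, -3.1]
grip_width: 0.008
gripper_force: 62.2
```

Request:
servo_tool([
  [[1,0.2,0.2,0,0,0,0],[1,0.4,0.4,0,0,0,0],[1,0.66,0.54,-0.2,0,0,0],[1,0.66,0.54,-0.3,0,0,0],[1,0.66,0.54,-0.4,0,0,0],[1,0.66,0.54,-0.4,0,0,0],[1,0.66,0.54,-0.4,0,0,0]],
])

```text
time: 9.45
ee_pos: [0.4855, 0.1771, 0.1195]
orientation: [-0.318, 0.948, -0.0, 0.0]
ft_force: [-1.1, -0.2, -1.4]
grip_width: 0.0084
gripper_force: 62.1
```

```bash
python3 - <<'E'
from h import *
s,st=wcap('w5'); t=ctrl.snapshot('top'); np.save('top5',t)
b=cv2.resize(t["image"][170:290,180:310],(260,240)); a=cv2.resize(s["image"],(540,338)); o=np.zeros((338,800,3),np.uint8); o[:,:540]=a;o[:240,540:]=b; save("c5",o)
E
```

```text
t 9.45 tcp [0.4855 0.1771 0.1195] tilt 0.04 yawx -142.94 j [ 0.21 -0.08  1.98 -0.    1.24 -2.01] w 0.008374943421854736 f [-1.13 -0.21 -1.42]
```

View pics/c5.png

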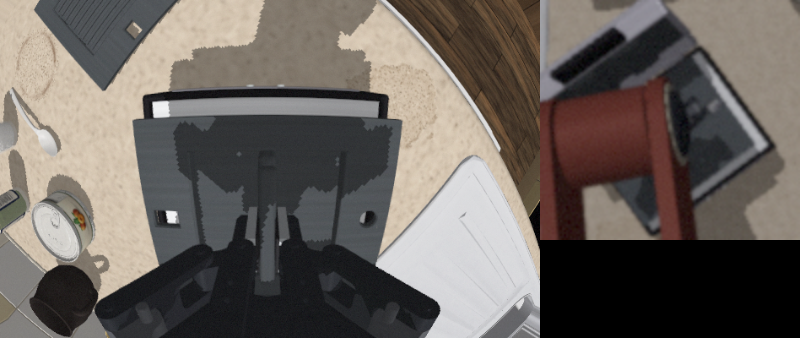

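The wrist view shows the plate over the maker. The front rim runs as a black band across rows 90-118 of the scaled view, and the pins are dimly visible through the holes at (166,217) and (368,218). I check both numerically.

```bash
python3 - <<'E'
from h import *
s,st=np.load("w5.npy",allow_pickle=True)
g=s["image"].max(-1).astype(int)
for u in (200,240,290,330,370,410,440): print(u,g[98:142:1,u].tolist())
v=128; print("row",v,g[v,165:185].tolist(),g[v,445:470].tolist())
a=[cv2.resize(s["image"][v-20:v+20,u-25:u+25],(400,320),interpolation=2) for u,v in[(197,257),(436,258)]]
save("holes",cv2.convertScaleAbs(np.hstack(a),alpha=1.5))
E
```

```text
200 [213, 205, 203, 202, 215, 215, 183, 134, 131, 163, 79, 17, 22, 22, 24, 16, 20, 25, 27, 13, 41, 116, 146, 191, 163, 156, 152, 164, 169, 162, 156, 167, 236, 230, 168, 147, 196, 227, 229, 202, 154, 58, 87, 91]
240 [131, 131, 128, 126, 123, 114, 108, 123, 109, 20, 26, 17, 19, 25, 11, 25, 12, 25, 65, 120, 148, 151, 153, 156, 157, 157, 157, 152, 158, 152, 154, 152, 151, 149, 147, 149, 150, 152, 127, 79, 80, 92, 91, 93]
290 [130, 133, 132, 125, 109, 119, 124, 48, 15, 22, 28, 26, 25, 20, 25, 15, 17, 106, 139, 148, 151, 158, 157, 157, 156, 158, 156, 156, 153, 154, 152, 153, 153, 152, 151, 155, 149, 126, 63, 54, 56, 54, 53, 53]
330 [126, 131, 160, 168, 146, 112, 90, 19, 21, 22, 20, 24, 25, 22, 22, 24, 22, 112, 146, 150, 151, 154, 159, 158, 156, 159, 155, 154, 154, 154, 155, 156, 152, 150, 151, 151, 149, 122, 45, 55, 56, 57, 54, 54]
370 [130, 128, 133, 128, 114, 107, 106, 80, 17, 18, 23, 21, 14, 26, 22, 22, 26, 59, 127, 150, 146, 148, 151, 154, 156, 155, 155, 153, 153, 151, 151, 152, 152, 148, 149, 148, 151, 135, 95, 49, 56, 54, 56, 53]
410 [131, 130, 132, 127, 126, 127, 114, 104, 102, 75, 18, 19, 16, 26, 23, 22, 27, 20, 18, 86, 132, 155, 151, 148, 150, 153, 154, 154, 158, 151, 154, 149, 150, 149, 147, 149, 145, 149, 144, 111, 43, 53, 57, 54]
440 [207, 207, 203, 196, 200, 192, 194, 199, 205, 206, 187, 104, 15, 22, 23, 24, 23, 20, 26, 22, 16, 92, 136, 153, 151, 153, 153, 151, 154, 149, 153, 155, 153, 152, 149, 148, 149, 147, 148, 152, 129, 78, 76, 88]
row 128 [207, 204, 206, 209, 144, 53, 29, 38, 39, 39, 34, 31, 29, 22, 19, 76, 181, 241, 242, 242] [151, 155, 150, 97, 41, 14, 20, 28, 25, 29, 34, 39, 41, 40, 49, 208, 206, 205, 202, 207, 207, 201, 197, 201, 202]
```

View pics/holes.png

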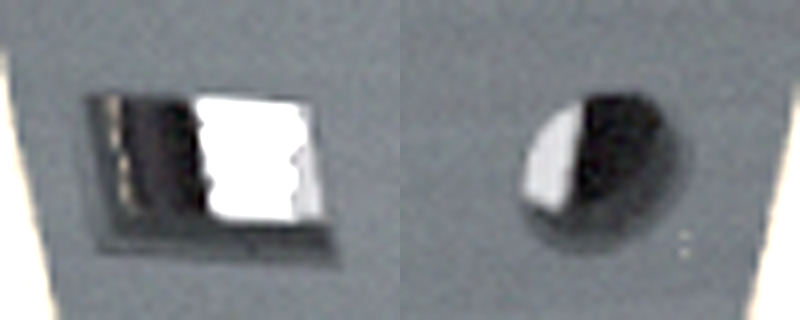

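```bash
python3 - <<'E'
from h import *
s,st=np.load("w5.npy",allow_pickle=True); M=R.from_quat(st["orientation"]).inv()
us=[240,290,330,370,410]; o=[106.5,104.8,104.4,105.3,107.2]; i=[116,114.5,114.5,115.3,116.8]
for v in(o,i): print(M.apply(wray(s,st,list(zip(us,v)),.057)-st["ee_pos"]).round(4)[:,:2].tolist())
e=wray(s,st,[(169.2,128),(459.5,128)],.057); print(M.apply(e-st["ee_pos"]).round(4))
# holes apparent: top outline at z = tcp-.020
h=wray(s,st,[(172+(160+175)/2/8-.5+0-0,237+170/8-.5),(411+(600-400)/8-.5,238+170/8-.5)],st["ee_pos"][2]-.020); print(M.apply(h-st["ee_pos"]).round(4))
e=[]
for u in (200,290,370,430):
    c=s["image"][:,u].max(-1).astype(int); v=next(v for v in range(132,150) if c[v]<100); e.append((u,v-.5))
print(M.apply(wray(s,st,e,st["ee_pos"][2]-.020)-st["ee_pos"]).round(4))
E
```

```text
[[0.0782, -0.0449], [0.0782, -0.0149], [0.0783, 0.0085], [0.0783, 0.0322], [0.0782, 0.0569]]
[[0.0725, -0.0451], [0.0725, -0.0149], [0.0723, 0.0085], [0.0723, 0.0323], [0.0724, 0.0571]]
[[ 0.0679 -0.0931  0.0625]
 [ 0.0674  0.0912  0.0624]]
[[ 0.0003 -0.0681  0.02  ]
 [-0.0004  0.0661  0.02  ]]
[[ 0.0651 -0.0551  0.02  ]
 [ 0.0651 -0.0115  0.02  ]
 [ 0.0653  0.0252  0.0199]
 [ 0.0649  0.0547  0.0199]]
```

Request:
servo_tool([
  [[1,0.005,-0.006,-0.06,0,0,0],[1,0.005,-0.006,-0.12,0,0,0],[1,0.005,-0.006,-0.18,0,0,0],[1,0.005,-0.006,-0.22,0,0,0],[1,0.005,-0.006,-0.26,0,0,0],[1,0.005,-0.006,-0.29,0,0,0],[1,0.005,-0.006,-0.31,0,0,0],[1,0.005,-0.006,-0.31,0,0,0]],
])

```text
time: 10.35
ee_pos: [0.4862, 0.1767, 0.0813]
orientation: [-0.318, 0.948, 0.0, -0.0]
ft_force: [-0.0, -0.2, -2.3]
grip_width: 0.0083
gripper_force: 62.1
```

Request:
servo_tool([
  [[1,0,0,-0.01,0,0,0],[1,0,0,-0.02,0,0,0],[1,0,0,-0.03,0,0,0],[1,0,0,-0.04,0,0,0],[1,0,0,-0.04,0,0,0]],
])

```text
time: 10.85
ee_pos: [0.4863, 0.1767, 0.0767]
orientation: [-0.318, 0.948, 0.0, -0.0]
ft_force: [-0.5, 0.0, -3.4]
grip_width: 0.0086
gripper_force: 62.1
```

No contact force, and the plate is already 10 mm over the pins. I continue down to the deck.

Request:
servo_tool([
  [[1,0,0,-0.006,0,0,0],[1,0,0,-0.012,0,0,0],[1,0,0,-0.018,0,0,0],[1,0,0,-0.018,0,0,0]],
])

```text
time: 11.25
ee_pos: [0.4864, 0.1768, 0.0749]
orientation: [-0.318, 0.948, 0.0, -0.0]
ft_force: [-0.9, 0.1, -0.7]
grip_width: 0.0088
gripper_force: 62.5
```

Request:
servo_tool([
  [[1,0,0,-0.005,0,0,0],[1,0,0,-0.005,0,0,0]],
])

```text
time: 11.45
ee_pos: [0.4865, 0.1768, 0.0749]
orientation: [-0.318, 0.948, -0.0, -0.0]
ft_force: [-4.0, -0.1, 5.6]
grip_width: 0.0084
gripper_force: 63.2
```

Request:
servo_tool([
  [[0.7,0,0,0,0,0,0],[0.5,0,0,0,0,0,0],[0.2,0,0,0,0,0,0],[0.2,0,0,0,0,0,0],[0.2,0,0,0,0,0,0],[0.2,0,0,0,0,0,0]],
])

```text
time: 12.05
ee_pos: [0.4864, 0.1768, 0.0741]
orientation: [-0.318, 0.948, -0.0, 0.0]
ft_force: [-0.1, -0.7, -0.0]
grip_width: 0.0342
gripper_force: 0.0
```

Request:
servo_tool([
  [[0.2,0,0,0.1,0,0,0],[0.2,0,0,0.3,0,0,0],[0.2,0,0,0.6,0,0,0],[0.2,0,0,0.9,0,0,0],[0.2,0,0,1,0,0,0],[0.2,0,0,1,0,0,0],[0.2,0,0,1,0,0,0]],
])

```text
time: 12.75
ee_pos: [0.4858, 0.1767, 0.1932]
orientation: [-0.318, 0.948, 0.0, -0.001]
ft_force: [-0.1, 0.8, -1.2]
grip_width: 0.0344
gripper_force: 0.0
```

```bash
python3 - <<'E'
from h import *
s,st=wcap('w6'); t=ctrl.snapshot('side'); np.save('side6',t)
b=cv2.resize(t["image"][190:310,300:430],(260,240)); a=cv2.resize(s["image"],(540,338)); o=np.zeros((338,800,3),np.uint8); o[:,:540]=a;o[:240,540:]=b; save("c6",o)
# flange plane from side depth
w=cloud(t); c=np.array([.4864,.1768]); y=np.radians(37); L=(w[...,:2]-c)@np.array([[np.cos(y),-np.sin(y)],[np.sin(y),np.cos(y)]])
for n,(a0,a1,b0,b1) in dict(front=(-.062,-.052,-.05,.05),back=(.052,.062,-.05,.05),left=(-.04,.04,.052,.058),right=(-.04,.04,-.078,-.052)).items():
    k=(L[...,0]>a0)&(L[...,0]<a1)&(L[...,1]>b0)&(L[...,1]<b1)&(w[...,2]<.08)&(w[...,2]>.03); print(n,k.sum(),np.median(w[k][:,2]).round(4) if k.any() else None)
# lid points
k=(np.abs(L[...,1])<.095)&(L[...,0]>.06)&(L[...,0]<.2)&(w[...,2]>.07)
P=np.c_[L[k],w[k][:,2]]
for lo in np.arange(.07,.28,.02):
    q=P[(P[:,2]>=lo)&(P[:,2]<lo+.02)]
    if len(q): print(lo.round(2),len(q),np.percentile(q[:,0],[5,50,95]).round(3),np.percentile(q[:,1],[5,95]).round(3))
E
```

```text
t 12.75 tcp [0.4858 0.1767 0.1932] tilt 0.07 yawx -142.88 j [ 0.2  -0.16  1.92 -0.    1.38 -2.01] w 0.034395745032401275 f [-0.14  0.78 -1.15]
front 111 0.055
back 0 None
left 65 0.0551
right 86 0.055
0.07 248 [0.09  0.112 0.115] [-0.076  0.093]
0.09 272 [0.091 0.115 0.117] [-0.076  0.093]
0.11 268 [0.096 0.118 0.12 ] [-0.078  0.093]
0.13 290 [0.098 0.12  0.122] [-0.074  0.093]
0.15 312 [0.1   0.123 0.125] [-0.075  0.093]
0.17 331 [0.101 0.125 0.127] [-0.077  0.093]
0.19 631 [0.108 0.126 0.129] [-0.079  0.093]
0.21 602 [0.1   0.111 0.123] [-0.082  0.085]
0.23 243 [0.104 0.111 0.113] [-0.036  0.041]
```

View pics/c6.png

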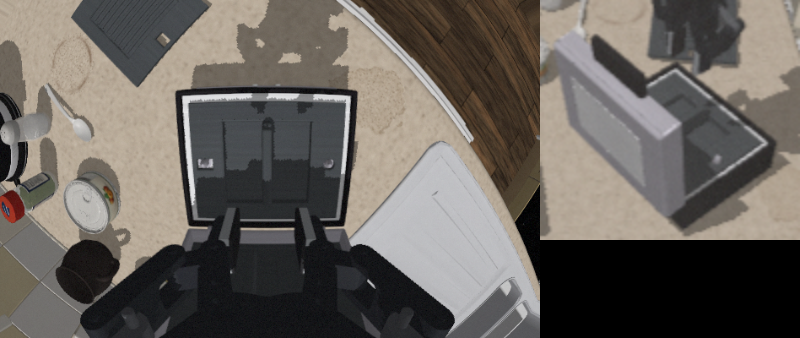

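The plate is flush: its flange top measures 55 mm on three sides, as it should, and both pins show through the holes. The lid stands at about 1.71 rad. Now I bring the closed fingers up and behind the lip.

Request:
servo_tool([
  [[1,0,0,0.3,0,0,0],[1,0,0,0.6,0,0,0],[1,0,0,0.9,0,0,0],[1,0,0,0.9,0,0,0],[1,0,0,0.9,0,0,0]],
])

```text
time: 13.35
ee_pos: [0.4863, 0.1767, 0.3014]
orientation: [-0.318, 0.948, 0.0, -0.0]
ft_force: [-0.1, -0.3, 0.1]
grip_width: -0.0002
gripper_force: 0.0
```

Request:
servo_tool([
  [[1,0.2,0.15,0,0,0,0],[1,0.4,0.3,0,0,0,0],[1,0.6,0.45,0,0,0,0],[1,0.8,0.6,0,0,0,0],[1,0.91,0.68,0,0,0,0],[1,0.91,0.68,0,0,0,0],[1,0.91,0.68,0,0,0,0]],
])

```text
time: 14.05
ee_pos: [0.5946, 0.258, 0.299]
orientation: [-0.318, 0.948, -0.0, -0.003]
ft_force: [-0.4, 0.5, -0.2]
grip_width: 0.0002
gripper_force: 0.0
```

```bash
python3 - <<'E'
from h import *
s,st=wcap('w7'); y=np.radians(37); e=np.array([np.cos(y),np.sin(y)]); c=np.array([.4864,.1768])
d=st["ee_pos"][:2]-c; print("maker x,y",d@e, d@[-e[1],e[0]])
tcp=st["ee_pos"]
# path of TCP in maker x / z for lid angles
pr=np.array([d@e,tcp[2]])
for th in [1.71,1.6,1.45,1.3,1.15,1.0,.85,.7,.55,.4,.3,.2,.1,0]:
    r=np.interp(th,[0.8,1.5],[.182,.167]); Q=np.array([.078-r*np.cos(th)+.011*np.sin(th)+.011, .058+r*np.sin(th)+.011*np.cos(th)+.022])
    f=Q-pr; pr=pr; print(th,Q.round(4),"rel/0.12:",(e*f[0]/.12).round(3),(f[1]/.12).round(3))
E
```

```text
t 14.05 tcp [0.5946 0.258  0.299 ] tilt 0.3 yawx -142.87 j [ 0.29  0.09  1.5  -0.    1.56 -1.92] w 0.0001881203417296409 f [-0.41  0.49 -0.24]
maker x,y 0.13525575840310936 -0.00023480574279327593
1.71 [0.1231 0.2439] rel/0.12: [-0.081 -0.061] -0.46
1.6 [0.1049 0.2466] rel/0.12: [-0.202 -0.152] -0.437
1.45 [0.0797 0.2482] rel/0.12: [-0.37  -0.279] -0.424
1.3 [0.0538 0.248 ] rel/0.12: [-0.542 -0.409] -0.425
1.15 [0.0278 0.2438] rel/0.12: [-0.715 -0.539] -0.46
1.0 [0.0022 0.2355] rel/0.12: [-0.885 -0.667] -0.53
0.85 [-0.0221  0.2232] rel/0.12: [-1.048 -0.789] -0.632
0.7 [-0.0431  0.2057] rel/0.12: [-1.187 -0.895] -0.778
0.55 [-0.0604  0.1845] rel/0.12: [-1.302 -0.981] -0.954
0.4 [-0.0743  0.161 ] rel/0.12: [-1.395 -1.051] -1.15
0.3 [-0.0816  0.1443] rel/0.12: [-1.443 -1.088] -1.289
0.2 [-0.0872  0.1269] rel/0.12: [-1.48  -1.116] -1.434
0.1 [-0.091   0.1091] rel/0.12: [-1.506 -1.135] -1.583
0 [-0.093  0.091] rel/0.12: [-1.519 -1.145] -1.734
```

Request:
servo_tool([
  [[1,0,0,-0.2,0,0,0],[1,0,0,-0.35,0,0,0],[1,0,0,-0.46,0,0,0],[1,0,0,-0.46,0,0,0],[1,0,0,-0.46,0,0,0]],
])

```text
time: 14.6
ee_pos: [0.5954, 0.2582, 0.2467]
orientation: [-0.318, 0.948, 0.0, -0.0]
ft_force: [0.4, -0.5, 0.1]
grip_width: 0.0001
gripper_force: 0.0
```

Request:
servo_tool([
  [[1,-0.04,-0.03,0,0,0,0],[1,-0.08,-0.06,0,0,0,0],[1,-0.12,-0.09,0.01,0,0,0],[1,-0.16,-0.12,0.02,0,0,0],[1,-0.2,-0.15,0.02,0,0,0],[1,-0.25,-0.19,0.03,0,0,0],[1,-0.31,-0.235,0.035,0,0,0],[1,-0.37,-0.28,0.035,0,0,0]],
])

```text
time: 15.4
ee_pos: [0.5508, 0.2243, 0.2515]
orientation: [-0.318, 0.948, -0.0, 0.0]
ft_force: [4.0, 1.5, 0.3]
grip_width: -0.0
gripper_force: 1.8
```

Request:
servo_tool([
  [[1,-0.06,-0.045,-0.01,0,0,0],[1,-0.12,-0.09,-0.02,0,0,0],[1,-0.18,-0.135,-0.03,0,0,0],[1,-0.25,-0.19,-0.045,0,0,0],[1,-0.32,-0.24,-0.06,0,0,0],[1,-0.385,-0.29,-0.08,0,0,0],[1,-0.45,-0.34,-0.105,0,0,0],[1,-0.515,-0.387,-0.135,0,0,0]],
])

```text
time: 16.2
ee_pos: [0.4886, 0.1778, 0.2345]
orientation: [-0.318, 0.948, 0.0, -0.0]
ft_force: [2.5, 2.1, 0.5]
grip_width: -0.0003
gripper_force: 1.3
```

```bash
python3 - <<'E'
from h import *
st=ctrl.state(); print(st["ee_pos"],st["ft_force"])
t=ctrl.snapshot('side'); w=cloud(t); y=np.radians(37); c=np.array([.4864,.1768])
L=(w[...,:2]-c)@np.array([[np.cos(y),-np.sin(y)],[np.sin(y),np.cos(y)]]); 
k=(np.abs(L[...,1])<.09)&(np.abs(L[...,1])>.045)&(L[...,0]>-.12)&(L[...,0]<.14)&(w[...,2]>.07)&(w[...,2]<.3)
P=np.c_[L[k],w[k][:,2]]
for lo in np.arange(.07,.28,.02):
    q=P[(P[:,2]>=lo)&(P[:,2]<lo+.02)]
    if len(q): print(lo.round(2),len(q),np.percentile(q[:,0],[5,50,95]).round(3))
d=st["ee_pos"][:2]-c; e=np.array([np.cos(y),np.sin(y)]); print("maker x",d@e)
E
```

```text
[0.48857346 0.17782922 0.23449413] [2.52747633 2.05127058 0.45740525]
0.07 191 [0.095 0.099 0.103]
0.09 289 [0.083 0.089 0.095]
0.11 302 [0.07  0.077 0.083]
0.13 318 [0.058 0.064 0.071]
0.15 320 [0.045 0.051 0.057]
0.17 336 [0.031 0.038 0.045]
0.19 426 [0.    0.023 0.031]
0.27 16 [0.013 0.015 0.016]
maker x 0.0023552067913224363
```

Request:
servo_tool([
  [[1,-0.06,-0.045,-0.03,0,0,0],[1,-0.11,-0.085,-0.06,0,0,0],[1,-0.163,-0.123,-0.095,0,0,0],[1,-0.21,-0.16,-0.14,0,0,0],[1,-0.255,-0.193,-0.19,0,0,0],[1,-0.303,-0.228,-0.24,0,0,0],[1,-0.36,-0.272,-0.325,0,0,0],[1,-0.419,-0.316,-0.417,0,0,0]],
])

```text
time: 17.05
ee_pos: [0.4385, 0.1398, 0.1842]
orientation: [-0.318, 0.948, -0.0, -0.0]
ft_force: [1.2, 0.2, 1.9]
grip_width: -0.0
gripper_force: 1.0
```

Request:
servo_tool([
  [[1,-0.035,-0.026,-0.06,0,0,0],[1,-0.065,-0.049,-0.13,0,0,0],[1,-0.093,-0.07,-0.196,0,0,0],[1,-0.12,-0.09,-0.265,0,0,0],[1,-0.141,-0.107,-0.335,0,0,0],[1,-0.16,-0.12,-0.4,0,0,0],[1,-0.178,-0.135,-0.48,0,0,0],[1,-0.178,-0.135,-0.48,0,0,0]],
])

```text
time: 17.85
ee_pos: [0.4165, 0.124, 0.1253]
orientation: [-0.318, 0.948, 0.0, -0.001]
ft_force: [1.0, -0.2, 0.6]
grip_width: 0.0001
gripper_force: 0.0
```

```bash
python3 - <<'E'
from h import *
st=ctrl.state(); print(st["ee_pos"],st["ft_force"])
t=ctrl.snapshot('side'); w=cloud(t); y=np.radians(37); c=np.array([.4864,.1768])
L=(w[...,:2]-c)@np.array([[np.cos(y),-np.sin(y)],[np.sin(y),np.cos(y)]]); 
k=(np.abs(L[...,1])<.09)&(np.abs(L[...,1])>.045)&(L[...,0]>-.12)&(L[...,0]<.1)&(w[...,2]>.07)&(w[...,2]<.2)
P=np.c_[L[k],w[k][:,2]]
for lo in np.arange(-.12,.1,.02):
    q=P[(P[:,0]>=lo)&(P[:,0]<lo+.02)]
    if len(q): print(lo.round(2),len(q),np.percentile(q[:,2],[5,50,95]).round(3))
d=st["ee_pos"][:2]-c; e=np.array([np.cos(y),np.sin(y)]); print("maker x",d@e)
E
```

```text
[0.41648448 0.12397922 0.12526782] [ 1.0085815  -0.21009213  0.58074767]
-0.1 60 [0.19  0.196 0.199]
-0.08 152 [0.115 0.119 0.196]
-0.06 235 [0.112 0.115 0.117]
-0.04 236 [0.108 0.111 0.114]
-0.02 246 [0.104 0.107 0.111]
0.0 251 [0.1   0.103 0.107]
0.02 250 [0.097 0.099 0.103]
0.04 262 [0.093 0.096 0.099]
0.06 264 [0.089 0.092 0.095]
0.08 135 [0.073 0.085 0.091]
maker x -0.08762535526164075
```

Request:
servo_tool([
  [[1,-0.01,-0.008,-0.06,0,0,0],[1,-0.02,-0.015,-0.12,0,0,0],[1,-0.025,-0.019,-0.17,0,0,0],[1,-0.03,-0.022,-0.22,0,0,0],[1,-0.033,-0.025,-0.25,0,0,0],[1,-0.035,-0.026,-0.27,0,0,0],[1,-0.035,-0.026,-0.29,0,0,0],[1,-0.035,-0.026,-0.29,0,0,0]],
])

```text
time: 18.7
ee_pos: [0.4133, 0.1211, 0.0921]
orientation: [-0.318, 0.948, 0.0, -0.0]
ft_force: [-0.1, 0.4, -0.8]
grip_width: -0.0
gripper_force: 0.0
```

Request:
servo_tool([
  [[1,0,0,-0.01,0,0,0],[1,0,0,-0.02,0,0,0],[1,0,0,-0.02,0,0,0]],
])

```text
time: 19.0
ee_pos: [0.4135, 0.1211, 0.0919]
orientation: [-0.318, 0.948, 0.0, -0.001]
ft_force: [-7.9, -0.8, 12.6]
grip_width: -0.0002
gripper_force: 6.6
```

Request:
servo_tool([
  [[1,0,0,-0.008,0,0,0],[1,0,0,-0.008,0,0,0],[1,0,0,0.05,0,0,0],[1,0,0,0.3,0,0,0],[1,0,0,0.7,0,0,0],[1,0,0,1,0,0,0],[1,0,0,1,0,0,0],[1,0,0,1,0,0,0]],
])

```text
time: 19.8
ee_pos: [0.4139, 0.1212, 0.2109]
orientation: [-0.318, 0.948, -0.0, 0.001]
ft_force: [-0.5, -0.9, 0.3]
grip_width: -0.0002
gripper_force: 0.0
```

```bash
python3 - <<'E'
from h import *
st=ctrl.state(); print(st["time"],st["ee_pos"],st["ft_force"])
y=np.radians(37); c=np.array([.4864,.1768])
for n in("side","top"):
    t=ctrl.snapshot(n); w=cloud(t)
    L=(w[...,:2]-c)@np.array([[np.cos(y),-np.sin(y)],[np.sin(y),np.cos(y)]]); 
    k=(np.abs(L[...,1])<.088)&(L[...,0]>-.07)&(L[...,0]<.07)&(w[...,2]>.075)&(w[...,2]<.12)
    A=np.c_[L[k],np.ones(k.sum())]; z=w[k][:,2]; m=np.ones(len(z),bool)
    for _ in range(4): f=np.linalg.lstsq(A[m],z[m],rcond=None)[0]; m=np.abs(A@f-z)<.003
    print(n,m.sum(),k.sum(),"slope x,y,z0",f.round(4))
    l=(np.abs(L[...,1])<.035)&(L[...,0]>-.108)&(L[...,0]<-.085)&(w[...,2]>.03)&(w[...,2]<.1); print("lip z",np.median(w[l][:,2]) if l.any() else None)
E
```

```text
19.8 [0.41394929 0.12119339 0.21089767] [-0.48487347 -0.89811471  0.25936228]
side 2857 2952 slope x,y,z0 [-0.0001  0.0002  0.0904]
lip z 0.07025921954698133
top 3087 3582 slope x,y,z0 [-0.0039  0.0019  0.0904]
lip z 0.06945301578736207
```

The lid is level, with its top at 90 mm and the lip at 69-70 mm, so it is fully closed. The arm is clear, so I hand in.

```bash
python3 -c "
from rig import ctrl
print(ctrl.job_done())"
```

```text
the job is handed in; nothing more can be done
None
```

The toastie plate measured flush over both pins, the lid closed gently and measured fully shut, and I handed the job in after about 20 s of robot time; the hand-in returned no verdict.

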